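# Sweep the foot pads through the gate into the slot

### The arm

A 6-joint arm with a two-finger parallel gripper is mounted at the origin on the work surface. World frame = base frame: x ahead of the robot, y to its left, z up, the work surface at z = 0. Lengths are in m, angles in rad, forces in N, time in s.
With the tool pointing down it reaches from about 0.35 to 0.725 m from the base axis. Payload 6 kg.
Tool frame: the origin (TCP) lies at the very end of the fingers, on their centre line; the grasp point (between the pads) lies 19 mm behind it; z points along the fingers, x is the direction in which the jaws open and shut, and the axes are right-handed (so a half turn about z gives the same grasp; the last joint's range is limited). The gripper opens to 85 mm and grips with 20 to 120 N. Pads are 22 mm wide; open, the fingers measure 114 mm over their backs; the gripper's body (76 mm by 85 mm) begins 54 mm behind the grasp point. The pads swing forward as they close: fully open they stand 13 mm farther back than shut.
Start: joints at [-0.928, 0.04, 0.085, 0, -1.615, -0.334], TCP at [0.182, -0.572, 0.231] pointing down, gripper open.
Joint ranges: [-2.56, 2.56], [-1.29, 2.01], [-1.08, 1.49], [-3.29, 1.98], [-2.81, -0.18], [-2.99, 2.99]. Speed limits (rad/s): [2.57, 2.57, 3.01, 3.14, 3.14, 3.14].

### API

Orientations are given as a unit quaternion [x, y, z, w].
In Python, from plant import robot gives the robot as it stands.
- The arm moves only by the tool step_arm, never from a script. Its argument "plan" is a list that holds one entry, the list of rows, each a list of 5 numbers: the opening, from 0 (shut) to 1 (fully open), then the shift along the tool's x, y, z in mm, then the turn about the tool's z in rad. A call has 1 to 5 rows; each row shifts and turns the pose as measured when the row begins, along the tool's axes as they then stand; what a row does not reach is not made up. A row lasts 1/8 s, in which the tool goes at most 62.5 mm and 10.7 degrees, less where a joint would pass 70% of its speed; a pose out of reach is approached as far as the arm can. A call is refused whole if a number of a shift passes 62.5 or a number of a turn 0.188, either way. A call with a gripper value outside its range is refused whole. The fingers move at their own pace and stop on an object; "newtons" is the grip in N (left out, the last holds). Time passes only in rows, so rows that do not move let the fingers close. It gives the time, the measured TCP pose, the force and the opening at its end, in the units of the state.
- robot.get_state(): the state, without advancing time (a new reading comes with each control period).
- robot.snapshot(name): name is "scene" or "top" or "wrist"; returns the picture (384x512x3 uint8, red, green, blue); there is no depth.
- robot.camera_params(name): a dict with "fov_y" (degrees; the focal length in pixels is half the picture's height over the tangent of half this angle, whatever the lens; pixels are square), "cx", "cy" (the principal point, pixels), "D" ([k1, k2, p1, p2, k3] as OpenCV has them; the pictures are not rectified), "world_from_camera" (4x4, takes a point from camera to world coordinates). Camera axes: x right, y up, looking along -z (the intrinsics and any distortion apply to the point x, -y, -z); pixel columns grow to the right and rows downward; lengths in m; the calibration is good to about 2 mm. A picture is of the moment at which its call begins: read the wrist's pose just before it. camera_params takes no time and is no camera call; for the wrist camera it gives the pose at the moment of the call.
- robot.job_done(): hands the job in, once; it reports no verdict.
The state is a dict: "time_s": time; "joint_pos": joint angles; "joint_vel": joint speeds; "effort": joint torques, N m; "tcp_pos": TCP position; "orientation": TCP orientation; "contact_force": force on the tool from outside, world axes, zero at the start; "torque": the same for the moment, N m; "finger_gap": finger opening in m.
Only numpy, scipy, OpenCV 4.12 (cv2) and the standard library are available. Lean on these libraries where they do the work, as an engineer would, in place of code of your own. Each camera call takes 0.05 s, during which the arm holds its last target. There are 200 camera calls.

### The job

Three loose steel foot pads lie on the deck of the wooden parts tray. With the fingertips, sweep them one at a time through the gate in the tray's fence so that each drops into the slot behind it, and leave all three down in the slot, below deck level. Only push the pads along the deck: do not pick them up or push them over the fence, and leave the other things standing where they are.

Things in the scene. Friction and masses are not known exactly. Their poses are not given: they have to be found in the camera images.
- tray: Plywood tray fixed to the desk, 295 x 248 mm (its x, y); z up. Origin at desk level, x = 0. Its flat deck, 36 mm above the desk, runs from x = -130 mm (open edge, no wall) to the gate and slot at x = 66 mm; pads are swept towards +x. Rims 12 mm high stand along the sides beyond y = 118 and -118 mm.
- gate (a point): Middle of the gate at deck height (tray x = 63, y = 0, z = 36 mm; axes as the tray's): a 48 mm gap along y in an aluminium fence 12 mm high, 6 mm thick (tray x = 60 to 66 mm), that crosses the deck. The deck ends at the fence's far face.
- slot (a point): Middle of the slot's floor (tray x = 111, y = 0, z = 8 mm): an open-topped pit right behind the gate, 90 mm long (tray x = 66 to 156 mm), 52 mm wide, its floor 28 mm below the deck. The ledges beside it are at deck height.
- pad_a_mid (a point): round steel foot pad, 32 mm diameter, 8 mm thick, about 45 g, lying flat on the tray's deck; one of three alike. This point is its centre, half-way up (4 mm over the deck).
- pad_b_mid (a point): round steel foot pad, 32 mm diameter, 8 mm thick, about 45 g, lying flat on the tray's deck; one of three alike. This point is its centre, half-way up (4 mm over the deck).
- pad_c_mid (a point): round steel foot pad, 32 mm diameter, 8 mm thick, about 45 g, lying flat on the tray's deck; one of three alike. This point is its centre, half-way up (4 mm over the deck).
- rectifier_tube: Rectifier tube, 34 mm wide, 92 mm high, glass on a black base, standing loose on the desk beyond the slot's end. Origin at the centre of its underside. Leave alone.
- capacitor_can: Dark blue capacitor can, 35 mm wide, 55 mm high, standing loose on the desk beyond the slot's end. Origin at the centre of its underside. Leave alone.
- coupler: Knurled aluminium shaft coupler, 22 mm wide, 28 mm high, standing loose on a ledge beside the slot. Origin at the centre of its underside. Leave alone.
- binding_post: Bronze binding post, 24 mm wide, 36 mm high, standing loose on a ledge beside the slot. Origin at the centre of its underside. Leave alone.
- lamp_socket: Bayonet lamp socket fixed to the desk on a 60 x 50 mm foot, 60 mm high, on the desk to the robot's right of the tray. Origin at the centre of its underside.
There are look-alikes about, which are no part of the job. Leave any yellow look-alike of the part that bears pad_b_mid alone. What is shaped like the part that bears pad_a_mid but blue is not meant.

How it is judged:
By the outcome, as a careful person would: the job done as asked, in the order asked, and still so for the second after the job is handed in, with the robot touching nothing.
It also fails if it takes over 58 s, if anything falls off the work surface, if the arm or the gripper's body presses on something with over 40 N, if the wrist force passes 120 N, or if a joint passes its speed limit or range.

## Working session

There is one attempt and no reset: what is moved stays moved. The work goes in short steps, Python scripts to look and compute and a tool call to move; the robot and the scene stay as the last step left them, time stands still between calls to the robot, and variables do not carry over. Pictures are saved under pics/ and viewed, about 8 in all and at most 12, crops included, and the job is handed in when it is done.

Besides the shell and the picture viewer there is one more tool, called as name(argument=value, ...), one argument or row to a line, values as JSON. step_arm: Moves the arm, as the interface text tells. Its arguments: {"type":"object","properties":{"plan":{"type":"array"},"newtons":{"type":"number"}},"required":["plan"]}

```bash
mkdir -p pics; cat > h.py <<'E'
import numpy as np, cv2
from plant import robot
def snap(n,f=None):
    im=robot.snapshot(n)
    if f: cv2.imwrite('pics/'+f,im[:,:,::-1])
    return im
def K(n):
    p=robot.camera_params(n); f=192/np.tan(np.radians(p['fov_y'])/2)
    return np.array([[f,0,p['cx']],[0,f,p['cy']],[0,0,1]]),np.array(p['D'],float),np.array(p['world_from_camera'])
def ray(n,uv,z,kp=None):
    k,D,T=kp or K(n); uv=np.array(uv,float).reshape(-1,1,2)
    q=cv2.undistortPoints(uv,k,D)[:,0]
    d=np.c_[q[:,0],-q[:,1],-np.ones(len(q))]@T[:3,:3].T
    o=T[:3,3]; return o+d*((z-o[2])/d[:,2])[:,None]
def proj(n,P,kp=None):
    k,D,T=kp or K(n); c=(np.array(P,float).reshape(-1,3)-T[:3,3])@T[:3,:3]
    return cv2.projectPoints(c*[1,-1,-1],np.zeros(3),np.zeros(3),k,D)[0][:,0]
E
python3 - <<'E'
from h import *
a=snap('top','top0.png');b=snap('scene','scene0.png')
for n in('top','scene'):print(K(n))
s=robot.get_state();print(s['tcp_pos'],s['orientation'],s['time_s'],s['finger_gap'])
E
```

```text
(array([[402.50790555,   0.        , 254.68363159],
       [  0.        , 402.50790555, 190.41612798],
       [  0.        ,   0.        ,   1.        ]]), array([-0.13763823,  0.        ,  0.        ,  0.        ,  0.        ]), array([[-0.00194748,  0.98611179, -0.16607152,  0.45510333],
       [-0.99950769, -0.00711991, -0.03055613, -0.12122565],
       [-0.03131418,  0.16593025,  0.98564018,  1.13466258],
       [ 0.        ,  0.        ,  0.        ,  1.        ]]))
(array([[362.51478733,   0.        , 254.97570993],
       [  0.        , 362.51478733, 193.84761058],
       [  0.        ,   0.        ,   1.        ]]), array([0.02299745, 0.        , 0.        , 0.        , 0.        ]), array([[-0.12826457, -0.68381718,  0.71829121,  1.20697178],
       [ 0.99172239, -0.08412442,  0.097004  , -0.03704647],
       [-0.00590717,  0.72478765,  0.68894699,  0.61484485],
       [ 0.        ,  0.        ,  0.        ,  1.        ]]))
[ 0.18234745 -0.57129974  0.23037264] [ 5.89918107e-01  8.07462674e-01  4.34234185e-04 -6.84403608e-04] 0.1 0.08535280663203663
```

View pics/top0.png

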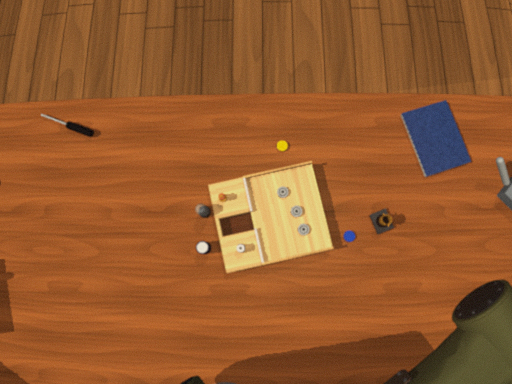

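View pics/scene0.png

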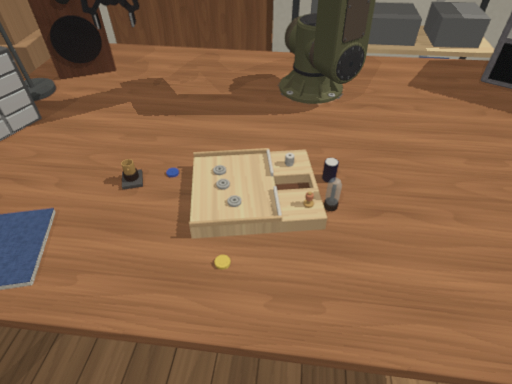

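```bash
python3 - <<'E'
from h import *
im=cv2.imread('pics/top0.png')
z=.040
for n,uvs in(('top',[(284,192),(297,211),(304,230)]),('scene',[(234,201),(223,184),(219,170)])):
    print(n,ray(n,uvs,.044).round(4).tolist())
# deck-top corners of tray (rims 48mm): outline
print(ray('top',[(311,163),(332,248),(226,271),(209,185)],.042).round(3).tolist())
print('fence ends',ray('top',[(247,177),(262,262)],.048).round(3).tolist())
print('slot',ray('top',[(236,223)],.036), 'objs',ray('top',[(384,221)],.03))
c=im[150:285,195:400]
cv2.imwrite('pics/c0.png',cv2.resize(c,None,fx=3.9,fy=3.9,interpolation=cv2.INTER_CUBIC))
E
```

```text
top [[0.6339, -0.1679, 0.044], [0.5812, -0.2025, 0.044], [0.5294, -0.2206, 0.044]]
scene [[0.6406, -0.1611, 0.044], [0.5876, -0.1965, 0.044], [0.5383, -0.2161, 0.044]]
[[0.715, -0.244, 0.042], [0.48, -0.295, 0.042], [0.42, -0.01, 0.042], [0.655, 0.039, 0.042]]
fence ends [[0.676, -0.066, 0.048], [0.444, -0.107, 0.048]]
slot [[ 0.55007472 -0.03578458  0.036     ]] objs [[ 0.55293525 -0.44436827  0.03      ]]
```

View pics/c0.png

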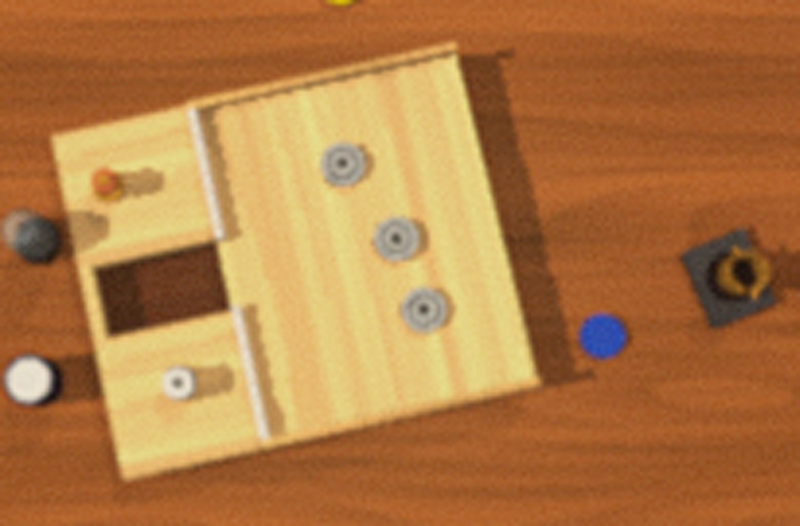

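The crop shows the pads at roughly full-image (283,192), (297,211) and (304,229). The gate sits near (253,220), and the tray's +x runs to image left. I'll move above the deck and refine with the wrist camera.

step_arm(
  plan=[
    [[0.14,24,49,0,-0.184],[0.14,15,53,0,-0.184],[0.14,5,55,0,-0.184],[0.14,-5,55,0,-0.184],[0.14,-15,53,0,-0.184]],
  ],
)

```text
time_s: 0.72
tcp_pos: [0.381, -0.3743, 0.227]
orientation: [0.162, 0.987, 0.003, -0.002]
contact_force: [0.7, -0.5, -0.9]
finger_gap: 0.0118
```

step_arm(
  plan=[
    [[0.14,-26,48,0,-0.184],[0.14,-34,43,0,-0.184],[0.14,-41,36,0,-0.175],[0.14,-47,28,0,0],[0.14,-47,28,0,0]],
  ],
)

```text
time_s: 1.35
tcp_pos: [0.5833, -0.177, 0.2259]
orientation: [-0.116, 0.993, 0.004, -0.002]
contact_force: [0.5, -0.8, 1.0]
finger_gap: 0.0121
```

```bash
python3 - <<'E'
from h import *
s=robot.get_state();print(s['tcp_pos'],s['orientation'],s['time_s'],s['finger_gap'],s['joint_pos'])
im=snap('wrist');cv2.imwrite('pics/w0.png',im[:,:,::-1])
k=K('wrist');print(k);np.savez('w0.npz',k=k[0],D=k[1],T=k[2])
E
```

```text
[ 0.58325448 -0.17701503  0.22587427] [-0.11645719  0.99318604  0.00369491 -0.0023575 ] 1.35 0.012135413079695135 [ 0.02940191  0.07159897  0.11014968 -0.00695716 -1.61468757  0.20375775]
(array([[334.10815962,   0.        , 253.48556415],
       [  0.        , 334.10815962, 192.26642436],
       [  0.        ,   0.        ,   1.        ]]), array([-0.05968485,  0.        ,  0.        ,  0.        ,  0.        ]), array([[-0.97194404,  0.22219385,  0.07716658,  0.60529836],
       [-0.23517269, -0.92400993, -0.30149537, -0.24938464],
       [ 0.00431227, -0.3111841 ,  0.95033987,  0.36564546],
       [ 0.        ,  0.        ,  0.        ,  1.        ]]))
```

View pics/w0.png

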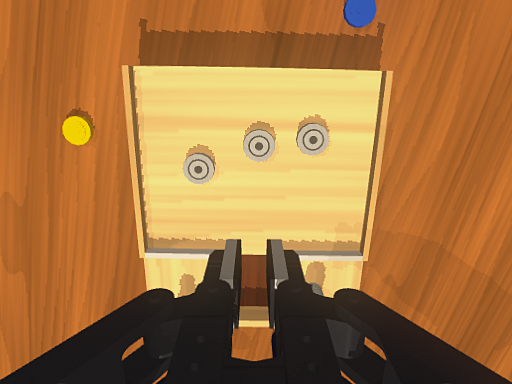

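```bash
cat >> h.py <<'E'
def pads(im,kp,n='wrist',z=.044,amin=300):
    hsv=cv2.cvtColor(im,cv2.COLOR_RGB2HSV)
    m=((hsv[...,1]<45)&(hsv[...,2]>90)).astype(np.uint8)
    m=cv2.morphologyEx(m,cv2.MORPH_CLOSE,np.ones((5,5)))
    out=[]
    for c in cv2.findContours(m,0,2)[0]:
        if cv2.contourArea(c)>amin:
            e=cv2.fitEllipse(c); out.append((np.round(e[0],1),np.round(e[1],1),ray(n,[e[0]],z,kp)[0].round(4)))
    return out
E
python3 - <<'E'
from h import *
q=np.load('w0.npz');kp=(q['k'],q['D'],q['T'])
im=cv2.imread('pics/w0.png')[:,:,::-1].copy()
for p in pads(im,kp):print(*p)
c=ray('wrist',[(122.5,66),(392.5,71)],.048,kp);print(c,np.linalg.norm(c[0]-c[1]))
d=c[1]-c[0];print('heading y_t from edge',np.degrees(np.arctan2(d[1],d[0])))
f=ray('wrist',[(145,252),(214,253),(363,258)],.048,kp);print('fence top?',f)
d=f[2]-f[0];print(np.degrees(np.arctan2(d[1],d[0])))
# rim outer-top lines
b=im.astype(int)
for r in (246,248,250,252,254,256,258,260):print(r,b[r,160:200:20].tolist(),b[r,320:350:20].tolist())
E
```

```text
[[ 0.7228158  -0.23762477  0.048     ]
 [ 0.48370309 -0.29121722  0.048     ]] 0.24504496610764323
heading y_t from edge -167.36704340816033
fence top? [[ 0.67659103 -0.05606739  0.048     ]
 [ 0.60441747 -0.07253426  0.048     ]
 [ 0.44678283 -0.10360577  0.048     ]]
-168.31257656820353
246 [[191, 143, 81], [208, 155, 91]] [[204, 154, 90], [187, 142, 83]]
248 [[157, 131, 103], [182, 144, 100]] [[206, 155, 90], [189, 142, 83]]
250 [[142, 129, 110], [143, 128, 110]] [[186, 147, 101], [172, 136, 93]]
252 [[126, 112, 96], [134, 119, 101]] [[143, 129, 109], [139, 124, 105]]
254 [[244, 231, 205], [239, 226, 196]] [[137, 122, 102], [134, 118, 100]]
256 [[238, 225, 200], [239, 226, 201]] [[237, 222, 192], [223, 202, 174]]
258 [[241, 211, 145], [241, 224, 174]] [[237, 223, 196], [227, 211, 182]]
260 [[243, 201, 116], [242, 220, 126]] [[240, 222, 171], [232, 207, 162]]
```

```bash
cat > t.py <<'E'
from h import *
h0=np.radians(192.0); Y=np.array([np.cos(h0),np.sin(h0)]); X=np.array([np.sin(h0),-np.cos(h0)])
G=np.array([.5632,-.0760])   # gate, tray (63,0)
def tray(p): d=np.array(p)[:2]-G; return np.round([63+1e3*d@X,1e3*d@Y],1)
def world(x,y): return G+(x-63)/1e3*X+y/1e3*Y
def disks(im,kp,n='wrist',z=.044,amin=300,amax=5000):
    # deck wood is saturated; grey steel is not
    hsv=cv2.cvtColor(im,cv2.COLOR_RGB2HSV)
    m=((hsv[...,1]<75)&(hsv[...,2]>70)).astype(np.uint8)
    m=cv2.morphologyEx(m,cv2.MORPH_CLOSE,np.ones((5,5)))
    out=[]
    for c in cv2.findContours(m,0,2)[0]:
        if amin<cv2.contourArea(c)<amax and len(c)>5:
            e=cv2.minEnclosingCircle(c); p=ray(n,[e[0]],z,kp)[0]; out.append((np.round(e[0],1),round(e[1],1),tray(p),p.round(4)))
    return out
def st():
    s=robot.get_state(); q=s['orientation']; a=np.degrees(np.arctan2(2*q[0]*q[1],q[0]**2-q[1]**2))%360
    print('t',s['time_s'],'tray',tray(s['tcp_pos']),'z',round(1e3*s['tcp_pos'][2],1),'head-tray',round(a-192,1),'gap',s['finger_gap'],'F',np.round(s['contact_force'],1)); return s
E
python3 - <<'E'
from t import *
q=np.load('w0.npz');kp=(q['k'],q['D'],q['T'])
im=cv2.imread('pics/w0.png')[:,:,::-1].copy()
print(cv2.cvtColor(im,cv2.COLOR_RGB2HSV)[140:147,250:270:4].tolist()[0])
for p in disks(im,kp):print(*p)
# manual: centres seen
for p in ray('wrist',[(198.5,170),(259,146),(313,140)],.044,kp):print(tray(p))
# finger positions (tips) at gate level, rims, gate check
for p in ray('wrist',[(160,248),(340,250)],.036,kp):print('fence foot',tray(p))
for p in ray('wrist',[(133,67),(382,71)],.036,kp):print('rim in',tray(p))
im=cv2.imread('pics/top0.png')[:,:,::-1].copy()
for u in [(195+222/3.9,150+240/3.9),(195+235/3.9,150+308/3.9)]:print('top gate edge',tray(ray('top',[u],.048)[0]))
for p in disks(im,K('top'),'top',amin=60,amax=300):print(*p)
im=cv2.imread('pics/scene0.png')[:,:,::-1].copy()
for p in disks(im,K('scene'),'scene',amin=40,amax=300):print('sc',*p)
st()
E
```

```text
[[18, 70, 110], [20, 47, 206], [19, 49, 209], [20, 49, 208], [19, 59, 133]]
[328. 254.] 34.1 [58.2 82. ] [ 0.484  -0.0977  0.044 ]
[179.5 253.5] 34.7 [ 61.7 -78.9] [ 0.6406 -0.0608  0.044 ]
[276.  263.8] 24.3 [71.5 26.1] [ 0.5359 -0.0731  0.044 ]
[231.  263.8] 24.3 [ 72.7 -23.1] [ 0.5837 -0.0617  0.044 ]
[198.3 168.3] 15.8 [-33.6 -56.2] [ 0.6382 -0.1588  0.044 ]
[258.6 145. ] 16.0 [-58.4   2.8] [ 0.5857 -0.1953  0.044 ]
[312.2 138.9] 16.4 [-65.9  54.4] [ 0.5368 -0.2134  0.044 ]
[-31.9 -56. ]
[-57.5   3.2]
[-64.8  55.3]
fence foot [  60.  -102.1]
fence foot [57.3 97.1]
rim in [-128. -117.]
rim in [-131.1  117.2]
top gate edge [ 55.7 -15.7]
top gate edge [56.8 32.6]
[202. 247.] 6.3 [208.1  49.6] [0.4845 0.0556 0.044 ]
[303.2 229. ] 5.6 [-70.  60.] [ 0.5321 -0.2186  0.044 ]
[296.  210.7] 5.7 [-62.    7.3] [ 0.5821 -0.1998  0.044 ]
[282.2 191.6] 5.5 [-36.8 -52.2] [ 0.635  -0.1628  0.044 ]
[423.  141.5] 35.4 [-462.  -106.7] [ 0.7767 -0.5673  0.044 ]
sc [332.  190.5] 13.8 [189.9 -43.2] [0.5791 0.0571 0.044 ]
sc [240. 194.] 23.2 [-21.8 -36.5] [ 0.6165 -0.1513  0.044 ]
sc [131.5 178.5] 12.7 [-277.7   39.9] [ 0.595  -0.4175  0.044 ]
sc [331.5 161.5] 6.7 [213.6  62. ] [0.4713 0.0584 0.044 ]
sc [295.5 159. ] 13.5 [125.2  80.1] [ 0.4719 -0.0318  0.044 ]
sc [281.8 180.4] 34.8 [79.6  1.6] [ 0.5582 -0.0601  0.044 ]
sc [332.  94.] 9.1 [295.1 401.5] [0.1222 0.0676 0.044 ]
sc [412.  56.] 47.0 [657.8 655.8] [-0.2019  0.3694  0.044 ]
t 1.4 tray [-36.4  -2.6] z 223.9 head-tray 1.6 gap 0.011906782104323345 F [-2.5  2.  -3.1]
```

```bash
sed -i 's/192\.0)/192.7)/; s/a-192,/a-192.7,/; s/^G=.*/G=np.array([.5632,-.0760])-.001*X+.0025*Y/' t.py
python3 - <<'E'
from t import *
for p in [(.6382,-.1588),(.5857,-.1953),(.5368,-.2134)]:print(tray(p))
q=np.load('w0.npz');kp=(q['k'],q['D'],q['T'])
for p in ray('wrist',[(160,248),(340,250),(133,67),(382,71)],.036,kp):print(tray(p))
st()
E
```

```text
[-33.3 -57.5]
[-57.3   1.8]
[-64.2  53.5]
[  59.7 -104.5]
[59.5 94.6]
[-128.4 -117.2]
[-128.7  117.1]
t 1.4 tray [-35.5  -3.9] z 223.9 head-tray 0.9 gap 0.011906782104323345 F [-2.5  2.  -3.1]
```

step_arm(
  plan=[
    [[0.14,3,-34,40,0.016],[0.14,3,-32,60,0],[0.14,0,0,55,0],[0.14,0,0,0,0]],
  ],
)

```text
time_s: 1.9
tcp_pos: [0.5956, -0.2348, 0.0645]
orientation: [-0.112, 0.994, 0.005, -0.004]
contact_force: [-0.8, -0.3, 0.9]
finger_gap: 0.0119
```

```bash
python3 -c "
from t import *
st();snap('wrist','w1.png')"
```

```text
t 1.9 tray [-98.    0.8] z 64.5 head-tray 0.2 gap 0.01194003160195957 F [-0.8 -0.3  0.9]
```

View pics/w1.png

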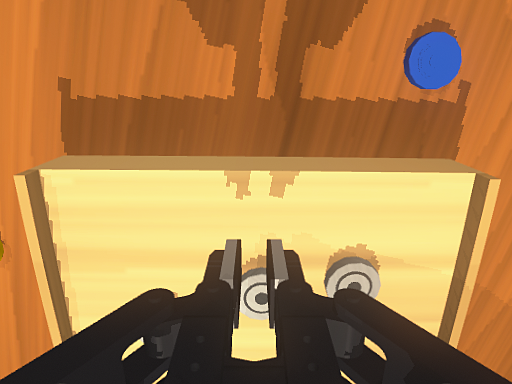

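```bash
python3 -c "
from t import *
for u,z in (((262,297),.044),((354,283),.044),((254,240),.0645),((14,176),.048),((499,180),.048)):print(tray(ray('wrist',[u],z)[0]))"
```

```text
[-59.    4.5]
[-68.5  57.9]
[-106.2   -0.5]
[-133.4 -125.4]
[-132.3  127.8]
```

step_arm(
  plan=[
    [[0.14,4,0,20,0],[0.14,0,0,4,0],[0.14,0,0,0,0]],
  ],
)

```text
time_s: 2.33
tcp_pos: [0.5976, -0.237, 0.0524]
orientation: [-0.113, 0.994, 0.001, 0.004]
contact_force: [-0.2, 0.6, 0.7]
finger_gap: 0.0122
```

```bash
python3 -c "
from t import *
st()"
```

```text
t 2.325 tray [-100.6   -0.7] z 52.4 head-tray 0.3 gap 0.012195378580045867 F [-0.2  0.6  0.7]
```

step_arm(
  plan=[
    [[0.14,3,0,10,0],[0.14,0,0,0,0]],
  ],
)

```text
time_s: 2.58
tcp_pos: [0.5955, -0.2376, 0.0438]
orientation: [-0.114, 0.994, 0.001, 0.005]
contact_force: [-0.5, -0.2, -1.1]
finger_gap: 0.0122
```

```bash
python3 -c "
from t import *
for i in range(3): st(); robot.snapshot('top')"
```

```text
t 2.575 tray [-100.8    1.5] z 43.8 head-tray 0.3 gap 0.01217394204712822 F [-0.5 -0.2 -1.1]
t 2.625 tray [-101.1    1. ] z 44.6 head-tray 0.4 gap 0.011748066692865614 F [ 0.2 -0.6  1.1]
t 2.675 tray [-101.2    0.9] z 44.8 head-tray 0.4 gap 0.012295905472311894 F [-0.2 -0.3  0.5]
```

step_arm(
  plan=[
    [[0.14,2,0,6,0],[0.14,0,8,0,0],[0.14,0,8,0,0]],
  ],
)

```text
time_s: 3.1
tcp_pos: [0.5904, -0.2223, 0.0383]
orientation: [-0.113, 0.994, 0.001, 0.006]
contact_force: [-0.7, -0.9, 0.4]
finger_gap: 0.0121
```

```bash
python3 -c "
from t import *
st();snap('wrist','w2.png')"
```

```text
t 3.1 tray [-84.7   3.1] z 38.3 head-tray 0.3 gap 0.012145439215950363 F [-0.7 -0.9  0.4]
```

View pics/w2.png

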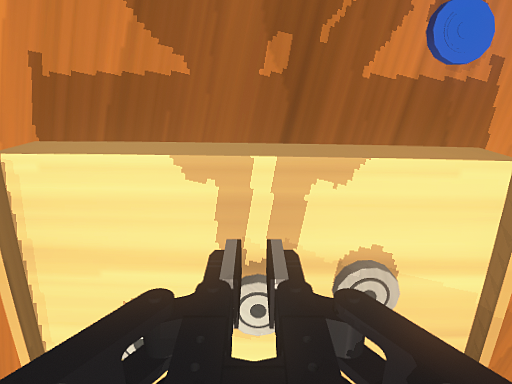

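step_arm(
  plan=[
    [[0.14,0,12,-1,0],[0.14,-1,14,0,0],[0.14,0,14,0,0],[0.14,-1,14,0,0],[0.14,0,14,0,0]],
  ],
)

```text
time_s: 3.78
tcp_pos: [0.5761, -0.1498, 0.0397]
orientation: [-0.114, 0.993, 0.001, 0.006]
contact_force: [-0.1, -0.9, -0.4]
finger_gap: 0.0118
```

```bash
python3 -c "
from t import *
st();snap('wrist','w3.png')"
```

```text
t 3.775 tray [-10.9   1.2] z 39.7 head-tray 0.4 gap 0.01181232491928257 F [-0.1 -0.9 -0.4]
```

step_arm(
  plan=[
    [[0.14,0,12,0,0],[0.14,0,12,0,0],[0.14,0,12,0,0],[0.14,0,12,0,0]],
  ],
)

```text
time_s: 4.32
tcp_pos: [0.5643, -0.0988, 0.0399]
orientation: [-0.114, 0.993, 0.001, 0.006]
contact_force: [0.3, -0.5, 0.9]
finger_gap: 0.012
```

```bash
python3 -c "
from t import *
st();w=snap('wrist')
w3=cv2.imread('pics/w3.png')
cv2.imwrite('pics/w4.png',np.hstack([w3[200:384,100:420],w[200:384,100:420,::-1]]))"
```

```text
t 4.325 tray [41.5  1.4] z 39.9 head-tray 0.4 gap 0.011983071730083682 F [ 0.3 -0.5  0.9]
```

View pics/w4.png

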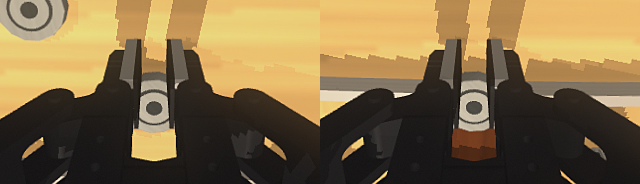

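step_arm(
  plan=[
    [[0.14,-1,6,0,0],[0.14,0,6,0,0],[0.14,0,4,0,0]],
  ],
)

```text
time_s: 4.75
tcp_pos: [0.5614, -0.0807, 0.0399]
orientation: [-0.114, 0.993, 0.001, 0.006]
contact_force: [-0.2, 0.2, -0.6]
finger_gap: 0.0119
```

```bash
python3 -c "
from t import *
st();w=snap('wrist')
w3=cv2.imread('pics/w3.png')
cv2.imwrite('pics/w5.png',np.hstack([w3[200:384,100:420],w[200:384,100:420,::-1]]));print(w[300:320:5,258].tolist(),w3[300:320:5,258].tolist())"
```

```text
t 4.75 tray [59.8  0.3] z 39.9 head-tray 0.4 gap 0.01189186620111917 F [-0.2  0.2 -0.6]
[[185, 174, 154], [189, 180, 157], [117, 58, 30], [119, 63, 33]] [[161, 181, 192], [65, 73, 78], [63, 71, 75], [169, 190, 202]]
```

step_arm(
  plan=[
    [[0.14,0,8,0,0],[0.14,0,0,0,0],[0.14,0,-8,-45,0],[0.14,15,-45,-20,0],[0.14,20,-50,0,0]],
  ],
)

```text
time_s: 5.42
tcp_pos: [0.5482, -0.1808, 0.1062]
orientation: [-0.117, 0.993, 0.001, 0.006]
contact_force: [-0.1, -0.8, -1.0]
finger_gap: 0.0119
```

```bash
python3 -c "
from t import *
st();w=snap('wrist','w6.png');w=snap('top');cv2.imwrite('pics/t6.png',cv2.resize(w[150:285,195:400,::-1],None,fx=3.9,fy=3.9,interpolation=2))"
```

```text
t 5.425 tray [-35.   35.1] z 106.2 head-tray 0.8 gap 0.011869586826406046 F [-0.1 -0.8 -1. ]
```

View pics/w6.png

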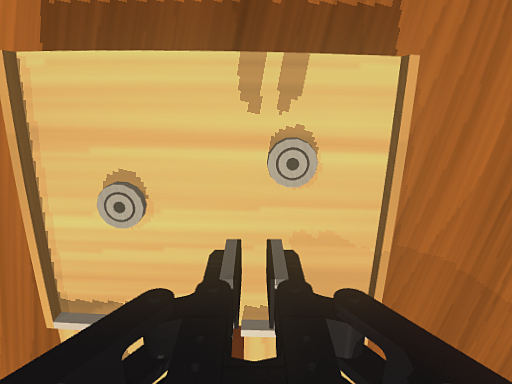

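```bash
python3 -c "
from t import *
for u,z in (((292,163),.044),((120,206),.044),((254,240),.1062),((243,325),.048),((3,51),.048),((419,55),.048)):print(tray(ray('wrist',[u],z)[0]))"
```

```text
[-70.   60.6]
[-40.3 -50.6]
[-47.2  37.8]
[49.  30.1]
[-136.4 -109.2]
[-134.2  129.6]
```

View pics/t6.png

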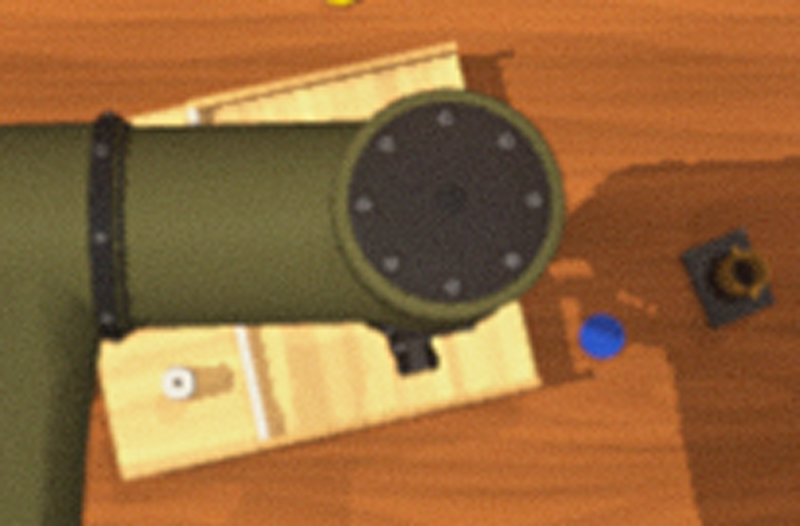

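step_arm(
  plan=[
    [[0.14,25,0,-50,0],[0.14,25,0,-50,0],[0.14,0,0,0,0],[0.14,0,0,0,0]],
  ],
)

```text
time_s: 6.02
tcp_pos: [0.4948, -0.1965, 0.2058]
orientation: [-0.113, 0.994, 0.001, 0.004]
contact_force: [-0.3, 0.8, -0.2]
finger_gap: 0.0119
```

```bash
python3 -c "
from t import *
st();snap('wrist');st();w=snap('wrist','w7.png');kp=K('wrist');np.savez('w7.npz',k=kp[0],D=kp[1],T=kp[2])
for p in disks(w,kp):print(*p)
cv2.imwrite('pics/w7b.png',cv2.resize(w[30:330,60:460,::-1],None,fx=2,fy=2))"
```

```text
t 6.025 tray [-38.5  90.8] z 205.8 head-tray 0.3 gap 0.011907387840113236 F [-0.3  0.8 -0.2]
t 6.075 tray [-38.8  90.6] z 206.3 head-tray 0.3 gap 0.011827848091363979 F [-0.1  0.1  1.1]
[186.  269.5] 24.0 [64.9 20.2] [ 0.5409 -0.0801  0.044 ]
[102.5 261.5] 45.5 [ 57.1 -67.2] [ 0.6279 -0.0685  0.044 ]
[275.5 266.5] 26.9 [ 60.3 113. ] [ 0.4513 -0.105   0.044 ]
[231.  263.8] 24.3 [57.5 67.2] [ 0.4967 -0.0976  0.044 ]
[104.5 174. ] 17.0 [-37.1 -52.3] [ 0.634  -0.1636  0.044 ]
[219.8 142.4] 17.1 [-67.4  58.8] [ 0.5323 -0.2177  0.044 ]
```

View pics/w7b.png

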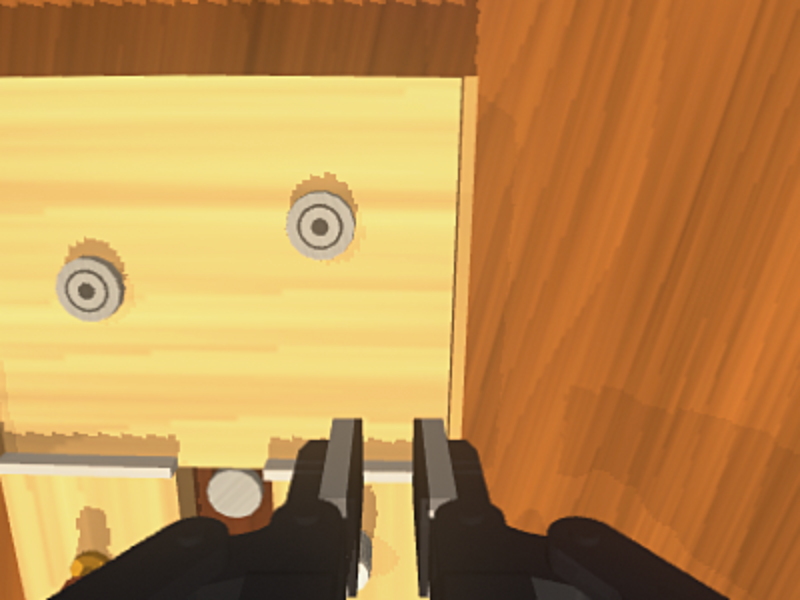

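```bash
python3 -c "
from t import *
q=np.load('w7.npz');kp=(q['k'],q['D'],q['T'])
u=lambda x,y:(60+x/2,30+y/2)
for n,a,z in (('gateL',u(177,462),.048),('gateR',u(266,463),.048),('fence far L',u(5,455),.048),('edge R',u(478,76),.048),('slot L',u(196,470),.036),('slotR',u(272,470),.036),('padslot',u(235,493),.016),('edgeL deck',u(5,75),.036),('rimfoot',u(462,78),.036),('rimfoot2',u(450,400),.036)):print(n,tray(ray('wrist',[a],z,kp)[0]))"
```

```text
gateL [ 53.3 -16.9]
gateR [53.1 28.9]
fence far L [  51.2 -107.4]
edge R [-132.2  128. ]
slot L [ 64.7 -11.4]
slotR [64.  29.3]
padslot [90.9  3.3]
edgeL deck [-134.3  -83.4]
rimfoot [-131.9  122.4]
rimfoot2 [ 22.7 122.1]
```

step_arm(
  plan=[
    [[0.14,-7,-32,50,0],[0.14,-7,-32,50,0],[0.14,0,0,30,0.187],[0.14,0,0,0,0.187],[0.14,0,0,0,0.187]],
  ],
)

```text
time_s: 6.75
tcp_pos: [0.5233, -0.2559, 0.065]
orientation: [0.168, 0.986, 0.002, -0.002]
contact_force: [0.8, -0.0, 0.6]
finger_gap: 0.0122
```

```bash
sed -i 's/^G=.*/G=np.array([.5632,-.0760])-.006*X+.007*Y/' t.py
cat >> t.py <<'E'
def go(x,y):
    s=st(); q=s['orientation']; a=np.arctan2(2*q[0]*q[1],q[0]**2-q[1]**2)
    d=1e3*(world(x,y)-np.array(s['tcp_pos'])[:2]); print('tool x,y mm to target',np.round([d@[np.cos(a),np.sin(a)],d@[np.sin(a),-np.cos(a)]],1))
E
python3 -c "
from t import *
go(-94,73);w=snap('wrist','w8.png')
for p in disks(w,K('wrist')):print(*p)"
```

```text
t 6.75 tray [-97.7  71.5] z 65.0 head-tray -32.0 gap 0.012154514601891906 F [ 0.8 -0.   0.6]
tool x,y mm to target [3.3 2.3]
[275.5 263.8] 24.2 [-77.8  73.9] [ 0.5165 -0.237   0.044 ]
[247.  280.5] 45.2 [-77.3  54.9] [ 0.5349 -0.2324  0.044 ]
```

step_arm(
  plan=[
    [[0.14,3,0,14,0],[0.14,0,0,6,0],[0.14,0,0,0,0]],
  ],
)

```text
time_s: 7.18
tcp_pos: [0.519, -0.2538, 0.0408]
orientation: [0.167, 0.986, 0.002, -0.004]
contact_force: [0.6, -0.3, 1.0]
finger_gap: 0.0117
```

```bash
python3 -c "
from t import *
go(-94,73);w=snap('wrist','w9.png')"
```

```text
t 7.175 tray [-94.7  75.2] z 40.8 head-tray -32.0 gap 0.011680967128728062 F [ 0.6 -0.3  1. ]
tool x,y mm to target [-1.5  1.8]
```

View pics/w9.png

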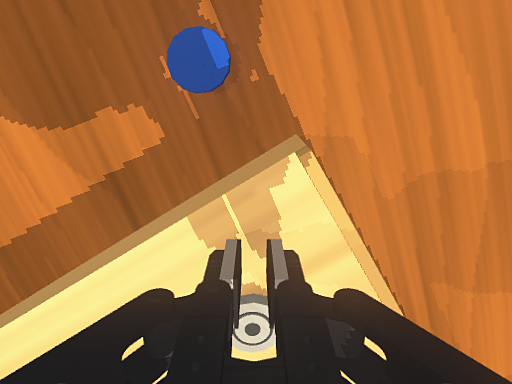

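step_arm(
  plan=[
    [[0.14,0,12,1,0],[0.14,0,14,0,0],[0.14,0,14,0,0],[0.14,0,14,0,0],[0.14,0,14,0,0]],
  ],
)

```text
time_s: 7.85
tcp_pos: [0.5438, -0.1854, 0.0416]
orientation: [0.167, 0.986, 0.002, -0.003]
contact_force: [0.1, -0.5, 0.2]
finger_gap: 0.0121
```

```bash
python3 -c "
from t import *
go(0,14)"
```

```text
t 7.85 tray [-33.4  36. ] z 41.6 head-tray -31.9 gap 0.01210951440768397 F [ 0.1 -0.5  0.2]
tool x,y mm to target [-1. 40.]
```

step_arm(
  plan=[
    [[0.14,0,13,0,0],[0.14,0,13,0,0],[0.14,0,12,0,0],[0.14,0,0,0,0]],
  ],
)

```text
time_s: 8.35
tcp_pos: [0.5576, -0.1457, 0.0419]
orientation: [0.166, 0.986, 0.002, -0.002]
contact_force: [-0.4, -0.3, -0.8]
finger_gap: 0.0123
```

step_arm(
  plan=[
    [[0.14,0,-14,0,0],[0.14,0,-14,0,0],[0.14,0,0,0,-0.187],[0.14,0,0,0,-0.187],[0.14,0,0,0,-0.185]],
  ],
)

```text
time_s: 8.98
tcp_pos: [0.546, -0.178, 0.0416]
orientation: [-0.117, 0.993, 0.003, -0.002]
contact_force: [0.6, -0.2, 0.1]
finger_gap: 0.0121
```

```bash
python3 -c "
from t import *
go(-14,0);w=snap('wrist','w10.png')
for p in disks(w,K('wrist')):print(*p)"
```

```text
t 8.975 tray [-26.8  32.2] z 41.6 head-tray 0.7 gap 0.012103243343782552 F [ 0.6 -0.2  0.1]
tool x,y mm to target [-32.3  12.4]
[276.  263.8] 24.3 [-24.8  43.2] [ 0.5348 -0.1785  0.044 ]
[231.  263.8] 24.3 [-24.4  21.9] [ 0.5555 -0.1735  0.044 ]
[ 65.1 243.3] 35.0 [-33.2 -56.5] [ 0.6339 -0.1648  0.044 ]
```

step_arm(
  plan=[
    [[0.14,-16,2,1,0.006],[0.14,-16,2,0,0.005],[0.14,0,4,0,0],[0.14,0,0,0,0]],
  ],
)

```text
time_s: 9.52
tcp_pos: [0.5772, -0.1634, 0.0402]
orientation: [-0.11, 0.994, 0.003, -0.002]
contact_force: [-0.0, 0.2, 0.1]
finger_gap: 0.012
```

```bash
python3 -c "
from t import *
go(-2,0);w=snap('wrist','w11.png')
w=w[230:384,210:300]; cv2.imwrite('pics/w11c.png',cv2.resize(w[:,:,::-1],None,fx=3,fy=3))"
```

```text
t 9.525 tray [-19.3  -1.4] z 40.2 head-tray -0.1 gap 0.012036793953164064 F [-0.   0.2  0.1]
tool x,y mm to target [ 1.5 17.3]
```

View pics/w11c.png

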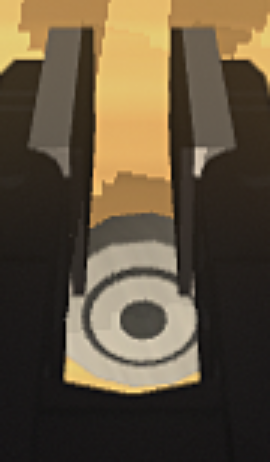

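step_arm(
  plan=[
    [[0.14,1,12,0,0],[0.14,0,13,0,0],[0.14,0,13,0,0],[0.14,0,13,0,0],[0.14,0,10,0,0]],
  ],
)

```text
time_s: 10.2
tcp_pos: [0.5615, -0.1002, 0.0409]
orientation: [-0.109, 0.994, 0.003, -0.002]
contact_force: [-0.5, -0.7, 0.4]
finger_gap: 0.012
```

```bash
python3 -c "
from t import *
go(66,0);w=snap('wrist','w12.png');w=cv2.cvtColor(w,cv2.COLOR_RGB2HSV)
for r in range(290,360,8):print(r,w[r,244:270:5,1:].tolist())"
```

```text
t 10.2 tray [45.8  0. ] z 40.9 head-tray -0.2 gap 0.01198555373327928 F [-0.5 -0.7  0.4]
tool x,y mm to target [ 0.  20.2]
290 [[39, 98], [37, 69], [49, 67], [38, 68], [45, 96], [78, 36]]
298 [[41, 199], [45, 209], [42, 212], [40, 198], [43, 204], [77, 30]]
306 [[41, 205], [33, 78], [33, 78], [36, 78], [42, 199], [78, 23]]
314 [[44, 204], [40, 202], [42, 200], [40, 199], [40, 199], [91, 14]]
322 [[41, 199], [41, 207], [41, 188], [42, 201], [42, 193], [37, 48]]
330 [[38, 207], [40, 211], [43, 210], [62, 170], [201, 100], [184, 111]]
338 [[189, 116], [189, 119], [188, 118], [181, 103], [183, 107], [185, 109]]
346 [[182, 73], [188, 115], [188, 122], [180, 71], [181, 69], [191, 103]]
354 [[185, 80], [188, 80], [188, 80], [182, 70], [183, 74], [185, 73]]
```

step_arm(
  plan=[
    [[0.14,0,7,0,0],[0.14,0,7,0,0],[0.14,0,7,0,0],[0.14,0,5,0,0],[0.14,0,0,0,0]],
  ],
)

```text
time_s: 10.88
tcp_pos: [0.5554, -0.0721, 0.0411]
orientation: [-0.11, 0.994, 0.003, -0.002]
contact_force: [0.1, -0.4, -0.3]
finger_gap: 0.0121
```

```bash
python3 -c "
from t import *
go(66,0);w=snap('wrist','w13.png');w=cv2.cvtColor(w,cv2.COLOR_RGB2HSV)
for r in range(290,360,8):print(r,w[r,244:270:5,1:].tolist())"
```

```text
t 10.875 tray [74.5 -0.2] z 41.1 head-tray -0.1 gap 0.012090034711677147 F [ 0.1 -0.4 -0.3]
tool x,y mm to target [ 0.2 -8.5]
290 [[41, 203], [41, 207], [40, 191], [50, 175], [200, 93], [80, 35]]
298 [[184, 118], [183, 120], [184, 118], [178, 106], [178, 103], [66, 31]]
306 [[187, 117], [187, 120], [187, 120], [179, 107], [180, 102], [47, 27]]
314 [[182, 80], [180, 82], [180, 82], [175, 73], [178, 76], [23, 22]]
322 [[187, 82], [183, 81], [179, 81], [187, 71], [184, 75], [62, 37]]
330 [[189, 81], [186, 81], [185, 80], [177, 72], [187, 75], [184, 75]]
338 [[192, 81], [183, 81], [186, 81], [184, 72], [186, 74], [187, 75]]
346 [[144, 149], [143, 148], [144, 149], [143, 150], [141, 150], [144, 150]]
354 [[144, 140], [142, 138], [143, 139], [146, 138], [146, 138], [145, 137]]
```

step_arm(
  plan=[
    [[0.14,0,-6,-45,0],[0.14,-10,-45,-15,0],[0.14,-22,-45,0,0],[0.14,-22,-40,0,-0.18],[0.14,0,0,0,-0.18]],
  ],
)

```text
time_s: 11.55
tcp_pos: [0.6405, -0.1982, 0.1016]
orientation: [-0.291, 0.957, 0.003, -0.001]
contact_force: [0.2, 0.3, -0.0]
finger_gap: 0.0121
```

step_arm(
  plan=[
    [[0.14,0,0,0,-0.175],[0.14,0,0,0,-0.17],[0.14,0,0,0,0]],
  ],
)

```text
time_s: 11.92
tcp_pos: [0.6404, -0.2003, 0.0999]
orientation: [-0.454, 0.891, 0.003, -0.002]
contact_force: [-0.6, 0.7, 0.3]
finger_gap: 0.0122
```

```bash
python3 -c "
from t import *
go(-62,-81.5);w=snap('wrist','w14.png')
for p in disks(w,K('wrist')):print(*p)"
```

```text
t 11.925 tray [-69.2 -55. ] z 99.9 head-tray 41.3 gap 0.012155663032937846 F [-0.6  0.7  0.3]
tool x,y mm to target [-24.6 -12.1]
[ 83.5 302. ] 29.9 [  62.1 -100.9] [ 0.6564 -0.0621  0.044 ]
[275.5 263.8] 24.2 [-51.8 -19.6] [ 0.602  -0.1911  0.044 ]
[216.2 257.6] 34.7 [-29.2 -52.4] [ 0.6291 -0.1618  0.044 ]
```

step_arm(
  plan=[
    [[0.14,-26,-13,10,0.02],[0.14,0,0,30,0],[0.14,0,0,0,0]],
  ],
)

```text
time_s: 12.35
tcp_pos: [0.6667, -0.1866, 0.0596]
orientation: [-0.439, 0.898, 0.003, -0.002]
contact_force: [-0.0, -0.4, 1.2]
finger_gap: 0.0117
```

```bash
cat >> t.py <<'E'
def nest(f):
    w=snap('wrist',f);h=cv2.cvtColor(w,cv2.COLOR_RGB2HSV)
    m=(h[...,1]<75)&(h[...,2]>60)
    for r in range(265,384,7):
        c=np.flatnonzero(m[r,232:282])+232
        if len(c)>3: print(r,c.min(),c.max(),len(c))
E
python3 -c "
from t import *
go(-62,-81.5);nest('w15.png')"
```

```text
t 12.35 tray [-61.7 -83.7] z 59.6 head-tray 39.4 gap 0.011691375326142563 F [-0.  -0.4  1.2]
tool x,y mm to target [1.9 1.1]
265 232 281 10
272 232 281 10
279 232 281 32
286 232 277 32
293 241 267 27
300 240 274 33
307 240 274 34
314 239 273 34
321 233 274 37
```

step_arm(
  plan=[
    [[0.14,1,0,10,0],[0.14,0,0,6,0],[0.14,0,0,0,0]],
  ],
)

```text
time_s: 12.78
tcp_pos: [0.6685, -0.1885, 0.0489]
orientation: [-0.439, 0.899, 0.0, 0.001]
contact_force: [-0.8, -0.1, -0.1]
finger_gap: 0.0117
```

```bash
python3 -c "
from t import *
go(-62,-81.5);w=snap('wrist','w16.png')
g=cv2.cvtColor(w,cv2.COLOR_RGB2HSV)
for r in range(296,345,4):print(r,''.join('#' if v<120 and s<75 else ('o' if s<75 else '.') for s,v in g[r,236:274,1:].tolist()))
"
```

```text
t 12.775 tray [-63.9 -85. ] z 48.9 head-tray 39.3 gap 0.011743107781853786 F [-0.8 -0.1 -0.1]
tool x,y mm to target [1.5 3.7]
296 ....##########################o#......
300 ....ooooooooooooooooooooooooooo#....##
304 #...oooooooooooooooooooooooooooo..####
308 ##.#oo####################ooooooo.####
312 ##.##ooooooooooooooooooooooo#####.####
316 ##.oooooooooooooooooooooooooooo##.####
320 #.#oooooo##############oooooooooo.####
324 #.#oooooo##############oooooooooo#####
328 ##ooooooooooo######ooooooooooooo#####o
332 o###ooooooooooooooooooooooooo##ooooooo
336 ooooooo#####oooooooo#####ooooooooooooo
340 ooooooooooooooooooooooooooooooooo.....
344 ..........oooooooooooo................
```

step_arm(
  plan=[
    [[0.14,0,0,9,0],[0.14,0,12,0,0],[0.14,0,13,0,0],[0.14,0,13,0,0],[0.14,0,13,0,0]],
  ],
)

```text
time_s: 13.45
tcp_pos: [0.6266, -0.1558, 0.0399]
orientation: [-0.438, 0.899, -0.0, 0.002]
contact_force: [0.7, 0.6, 0.5]
finger_gap: 0.012
```

```bash
cat >> t.py <<'E'
def pic(f):
    g=cv2.cvtColor(snap('wrist',f),cv2.COLOR_RGB2HSV)
    for r in range(284,352,4):print(r,''.join('#' if v<120 and s<75 else ('o' if s<75 else '.') for s,v in g[r,236:274,1:].tolist()))
E
python3 -c "
from t import *
go(15,-17);pic('w17.png')
"
```

```text
t 13.45 tray [-22.8 -51.3] z 39.9 head-tray 39.3 gap 0.01195344318886733 F [0.7 0.6 0.5]
tool x,y mm to target [ 2.6 50.9]
284 .....oooooooooooooooooooooooooo....##.
288 #....oooooooooooooooooooooooooo....###
292 ##..#o#############o##########o#..####
296 ##..#oooooooooooooooooooooooooo#..####
300 ##..oooooooooooooooooooooooooooo..####
304 ##..ooooooo##############ooooooo..####
308 ##.#oooooo################oooooo#.####
312 ##.oooooooo##############ooooooo#.####
316 ##.oooooooooooooooooooooooooooooo.####
320 #.#####oooooooooooooooooooooo#########
324 #.#ooooooooo#############oooooooo#####
328 ..oooooooooooooooooooooooooooooooo....
332 ................oooo..................
336 ......................................
340 ......................................
344 ......................................
348 ......................................
```

Nested and centred. Continue the diagonal, then back off and straighten.

step_arm(
  plan=[
    [[0.14,1,12,0,0],[0.14,1,12,0,0],[0.14,0,12,0,0],[0.14,0,12,0,0],[0.14,0,0,0,0]],
  ],
)

```text
time_s: 14.12
tcp_pos: [0.5843, -0.1249, 0.0406]
orientation: [-0.439, 0.898, -0.0, 0.003]
contact_force: [0.1, 0.4, -0.2]
finger_gap: 0.012
```

step_arm(
  plan=[
    [[0.14,0,-14,0,0],[0.14,0,-14,0,0.187],[0.14,0,0,0,0.187],[0.14,0,0,0,0.187],[0.14,0,0,0,0.12]],
  ],
)

```text
time_s: 14.75
tcp_pos: [0.6104, -0.1457, 0.0403]
orientation: [-0.108, 0.994, -0.0, 0.003]
contact_force: [0.4, -0.1, 0.7]
finger_gap: 0.0122
```

```bash
python3 -c "
from t import *
print('pad est',tray([0,0]) is None);go(2,0)
"
```

```text
pad est False
t 14.75 tray [ -9.3 -37.7] z 40.3 head-tray -0.3 gap 0.012205309288245193 F [ 0.4 -0.1  0.7]
tool x,y mm to target [37.8 11.1]
```

step_arm(
  plan=[
    [[0.14,18,-2,0,0],[0.14,18,0,0,0],[0.14,0,2,0,0],[0.14,0,0,0,0]],
  ],
)

```text
time_s: 15.25
tcp_pos: [0.5773, -0.1562, 0.0393]
orientation: [-0.106, 0.994, -0.001, 0.002]
contact_force: [0.7, -0.2, 0.2]
finger_gap: 0.0121
```

```bash
python3 -c "
from t import *
go(11,0);pic('w18.png')
"
```

```text
t 15.25 tray [-12.4  -3.2] z 39.3 head-tray -0.5 gap 0.012068665320895232 F [ 0.7 -0.2  0.2]
tool x,y mm to target [ 3.4 23.3]
284 ......................................
288 ....#...............................##
292 ..................................####
296 ..................................####
300 .#.#..............................####
304 .#..............................#.####
308 ##................................###.
312 ###...............................####
316 ###........######################.####
320 ##...#################################
324 #############oooooooooooooooooooo#####
328 #####ooooooooooooooooooooooooooooo####
332 #ooooooooooooooo####################oo
336 oooooooooo######ooooooooooooooooooooo#
340 ooooooo####ooooooooooooooooooooooooooo
344 oooooo###oooooooooo#############oooooo
348 oooooo##oooooooooo###############ooooo
```

step_arm(
  plan=[
    [[0.14,4,8,0,-0.008],[0.14,0,13,-1,0],[0.14,0,13,0,0],[0.14,0,12,0,0],[0.14,0,10,0,0]],
  ],
)

```text
time_s: 15.92
tcp_pos: [0.561, -0.0985, 0.0401]
orientation: [-0.11, 0.994, -0.001, 0.002]
contact_force: [-0.1, 0.2, -0.3]
finger_gap: 0.0119
```

```bash
python3 -c "
from t import *
go(75,0);pic('w19.png')
"
```

```text
t 15.925 tray [47.5  0.1] z 40.1 head-tray -0.0 gap 0.011864483869778618 F [-0.1  0.2 -0.3]
tool x,y mm to target [-0.1 27.5]
284 #....oooooooooooooooooooooooooo....##.
288 ##...oooooooooooooooooooooooooo...####
292 ##..#o##########o#############o#..####
296 ##..#oooooooooooooooooooooooooo#..####
300 ###.oooooooooooooooooooooooooooo..####
304 ##.#ooooooo##############ooooooo#.####
308 ##.#oooooo################oooooo######
312 ##.ooooooooooo#########ooooooooo#.####
316 ##.##ooooooooooooooooooooooooooo######
320 ###ooooo####ooooooooooo######oooo#####
324 ###oooooooooooooooooooooooooooooo#####
328 ##ooooooooooooooooooooooooooo........#
332 ......................................
336 ......................................
340 ......................................
344 ......................................
348 ......................................
```

step_arm(
  plan=[
    [[0.14,0,7,0,0],[0.14,0,7,0,0],[0.14,0,7,0,0],[0.14,0,5,0,0],[0.14,0,0,0,0]],
  ],
)

```text
time_s: 16.6
tcp_pos: [0.5547, -0.0703, 0.0401]
orientation: [-0.111, 0.994, -0.0, 0.003]
contact_force: [-0.4, -0.5, -0.3]
finger_gap: 0.0121
```

```bash
python3 -c "
from t import *
go(75,0);pic('w20.png')
"
```

```text
t 16.6 tray [76.4  0. ] z 40.1 head-tray 0.0 gap 0.012090339375042254 F [-0.4 -0.5 -0.3]
tool x,y mm to target [-0.  -1.4]
284 ##...ooooo################ooooo...####
288 ##...oooooooooooooooooooooooooo...####
292 ##.#......ooooooooooooooooooo...#.####
296 ####............................######
300 ####............................######
304 ###.............................######
308 ###..............................#####
312 ###..............................#####
316 ###..............................#####
320 ##...............................#####
324 ##................................####
328 .....................................#
332 ......................................
336 ......................................
340 ......................................
344 ......................................
348 ......................................
```

step_arm(
  plan=[
    [[0.14,0,-4,-50,0],[0.14,0,-20,-55,0],[0.14,25,-40,-40,0],[0.14,40,-40,-10,0],[0.14,25,-20,0,0]],
  ],
)

```text
time_s: 17.27
tcp_pos: [0.4923, -0.2149, 0.1993]
orientation: [-0.112, 0.994, -0.002, 0.001]
contact_force: [0.5, 0.6, -0.3]
finger_gap: 0.0118
```

step_arm(
  plan=[
    [[0.14,0,0,0,0],[0.14,0,0,0,0]],
  ],
)

```text
time_s: 17.52
tcp_pos: [0.4915, -0.2166, 0.2]
orientation: [-0.11, 0.994, -0.002, 0.002]
contact_force: [0.4, -0.5, -0.3]
finger_gap: 0.0124
```

```bash
cat > slot.py <<'E'
from t import *
import sys
go(-33,86)
def show(n,f):
    w=snap(n,f);kp=K(n);S=[[*world(x,y),.036] for x,y in((66,-26),(66,26),(156,26),(156,-26))]
    q=proj(n,S,kp);print(n,'slot px',q.round().tolist())
    x0,y0=np.floor(q.min(0)-6).astype(int);x1,y1=np.ceil(q.max(0)+6).astype(int)
    x0,y0=max(x0,0),max(y0,0)
    g=cv2.cvtColor(w,cv2.COLOR_RGB2HSV)[y0:y1,x0:x1]
    st=1 if n!='wrist' else 2
    print(x0,y0)
    for r in g[::st]:print(''.join('#' if v<70 else('o' if s<75 else('-' if s>165 and v<130 else '.')) for s,v in r[::st,1:].tolist()))
for n in sys.argv[2:]:show(n,f'{sys.argv[1]}_{n}.png')
E
python3 slot.py e wrist scene top
```

```text
t 17.525 tray [-52.4  93.9] z 200.0 head-tray -0.0 gap 0.012370896485042082 F [ 0.4 -0.5 -0.3]
tool x,y mm to target [-7.9 19.4]
wrist slot px [[141.0, 281.0], [190.0, 282.0], [195.0, 349.0], [150.0, 349.0]]
135 275
.................................
.................................
ooo.......................ooooo..
ooo.......................ooooooo
ooo......................oooooooo
ooo.....---ooooooooooooooooooooo#
oo......---oooooooooooooooooooo##
o........########oooooooooooooo##
......############ooooooo--...###
....###############oooooo.-..####
...################oooooo-#######
..##################o############
#################################
#################################
#################################
#################################
#################################
#################################
#################################
#################################
#################################
#################################
#################################
#################################
#################################
#################################

[... 3531 characters left out ...]

..................#######.##.....................
..................#######.##.....................
..................#######.##.....................
..................##########.....................
..................#######.##.....................
..................#######.##.....................
..................#######.##.....................
..................##########.....................
..................#######.##.....................
..................#######.##.....................
..................#######.##.....................
..................##oo######.....................
..................#oooo#####.....................
..................#ooo######.....................
```

step_arm(
  plan=[
    [[0.14,-20,40,0,0],[0.14,-20,45,0,0],[0.14,-20,45,0,0],[0.14,-20,45,0,0],[0.14,-12,40,0,0]],
  ],
)

```text
time_s: 18.3
tcp_pos: [0.5355, 0.0221, 0.197]
orientation: [-0.111, 0.994, -0.002, -0.0]
contact_force: [-0.5, -0.7, -0.0]
finger_gap: 0.0119
```

step_arm(
  plan=[
    [[0.14,0,0,0,0],[0.14,0,0,0,0]],
  ],
)

```text
time_s: 18.55
tcp_pos: [0.5355, 0.0261, 0.1959]
orientation: [-0.114, 0.993, -0.002, -0.001]
contact_force: [-0.1, -0.3, -0.0]
finger_gap: 0.0118
```

```bash
python3 slot.py f wrist
```

```text
t 18.55 tray [174.7  -2.4] z 195.9 head-tray 0.4 gap 0.011805755259237037 F [-0.1 -0.3 -0. ]
tool x,y mm to target [  89.9 -207. ]
wrist slot px [[226.0, 50.0], [287.0, 50.0], [284.0, 155.0], [227.0, 155.0]]
219 43
ooo...................................
ooo..............................ooooo
ooo..............................ooooo
oooo.............................ooooo
................................oooooo
......................................
......................................
...............-..ooo--...............
...............oooooooo.-.............
............-oooooooooooo-............
...........-oooooooooooooo-...........
............oooo..ooo.ooooo...........
...........oooooooooooooooo...........
...........ooo.oooooooooooo...........
..........oooooooooooooooooo..........
..........oooooooooooooo.ooo-.........
..........ooo.ooo.oooooooooo-.........
..........oooooooooooooooooo..........
.........-oooooooooooooo.ooo..........
..........oooooooooooooooooo..........
.........ooooooooooooooooooo..........
.........ooooooooooooo.oooo...........
.........ooooooooooooooooo.
[... 754 characters left out ...]
...----------------.....--.--........
....---------------------------.......
....----.---------------.--...........
....---------------..-------.-........
....----------.----.-------..-........
....------------------------.-........
....--------------------------........
....--------------------------........
....--------------------------........
....--------------------------........
....--------------------------........
....--------------------------........
......................................
......................................
......................................
......................................
......................................
......................................
```

```bash
python3 - <<'E'
from t import *
im=cv2.imread('pics/f_wrist.png');g=cv2.cvtColor(im,cv2.COLOR_BGR2GRAY)[50:112,228:282]
for r in g[::2]:print(''.join(' .:-=+*#%@'[::-1][min(9,v//24)] for v in r.tolist()))
E
```

```text
.......................                               
:.:.:.:::::..=====+++++++++++++++++++=========-:::::::
***+**+++++++*****************#****************+++++++
**+++++++++++********=:          .=************+++++++
*+++++++++++******=:     ..    ..     .********+++++++
*+++++++++++***+.   ..          .. ..   .#****++++++++
*+++++++++++**=. ....   --******=:  ...   :#**++++++++
*+++++++++++*:    .  -*+::      .=+*-       =*++++++++
+++++++++++*- ..   -*=             .+*-  .   +*+++++++
++++++++++*-  ..  +*.                :*-  .  .**++++++
**++++++++*:  .. =*.  .  .=****-      :*-  .  -**+++++
**++++++++#.  ...*+     :*+++++++      *+  .   **++**+
*+++++++++#     .*-     =*+++++++-     ++  .  :***++*+
*++++++++**      ++     :+*++++*+.     +=  .  =***++*+
*++++++++#.:.    -*-      :-==-.  .   -+....  +**+***+
*+++++++*=. .. .  -*-    .       .  .-*: ... .*******+
**+++++++.. ....   .=*:.     .    .-+=..... :****+***+
**+++++*+....:.  .....-*+-::.:::-+*=. .... -*********+
**+++++**...  .:. ....  .::----:..........=**********+
**++++++*.   ....:......................:.+**+*******+
*+++++++*-  ..... .:..................:..-***********+
*+++++++*+. .............::.::::...:.....************+
*++++++++**-  ..........................*************+
++++++++++**: .............:......:...-**************+
**+++++++++**+: .................. .-*************+*++
**+++++++++++**++:  ...........   -********+****+*+*++
**+++++++++++++++**++=-::   :=+**********++++++++*+*++
*+++++++++++++++++++**+*************++**+++*++++**+*++
*+++*++++++++++++++++++++++++++*********++**+++++***++
*+++*++++++++*+++++++++++++++++*********+++++*+****+++
```

step_arm(
  plan=[
    [[0.14,40,20,0,0],[0.14,30,10,0,0],[0.14,0,0,0,0],[0.14,0,0,0,0]],
  ],
)

```text
time_s: 19.1
tcp_pos: [0.4591, 0.0369, 0.1949]
orientation: [-0.112, 0.994, -0.002, -0.002]
contact_force: [0.4, -0.2, 0.6]
finger_gap: 0.0123
```

```bash
python3 - <<'E'
from t import *
go(0,0)
w=snap('wrist','g_wrist.png');kp=K('wrist')
for z in(.016,.024,.032,.040):
    q=proj('wrist',[[*world(86,0),z],[*world(86,16),z],[*world(86,-16),z],[*world(70,0),z],[*world(102,0),z]],kp);print(z,q[0].round(1),'w',round(np.linalg.norm(q[1]-q[2]),1),'h',round(np.linalg.norm(q[3]-q[4]),1))
c=proj('wrist',[[*world(90,0),.024]],kp)[0].astype(int)
x0,y0=c[0]-34,max(0,c[1]-40);g=cv2.cvtColor(w,cv2.COLOR_RGB2GRAY)[y0:c[1]+34,x0:c[0]+34];print(x0,y0)
for r in g[::2]:print(''.join(' .:-=+*#%@'[::-1][min(9,v//24)] for v in r.tolist()))
s=cv2.imread('pics/e_scene.png',0)[174:196,264:302];
s=cv2.resize(s,None,fx=2,fy=1)
for r in s:print(''.join(' .:-=+*#%@'[::-1][min(9,v//24)] for v in r.tolist()))
n='scene'
for z in(.016,.024,.032,.036):print(z,proj(n,[[*world(66,-26),z],[*world(82,0),z],[*world(86,0),z]]).round(1).tolist())
E
```

```text
t 19.1 tray [202.   69.7] z 194.9 head-tray 0.1 gap 0.012262378314101974 F [ 0.4 -0.2  0.6]
tool x,y mm to target [ -69.3 -202.2]
0.016 [175.   43.9] w 35.4 h 37.9
0.024 [173.   42.8] w 36.4 h 38.9
0.032 [170.9  41.6] w 37.3 h 40.0
0.04 [168.6  40.3] w 38.3 h 41.1
139 7
                                                                    
                                                                    
                                                                    
                                                                    
                                                       .::::::::::::
                                                        :::::::::...
::::::::::::::::::::::::::-::::::======-::::::::::::::::::. ..      
++=:::::::::::::::::-+-+++++++++++++++++++++++++++++:::::::   .     
===++++=:::::::::::.:+++++++++=---++++++++====++++++++++:::         
======+***************#+:             :=+***************+*+         
======+***++++++++***=     ...     .      :=************+**         
======+***+++++++*+    .               .    .=**********+*+         
=
[... 2937 characters left out ...]
------------------
:::::::::---------=--::.:::-------::::::::::::::::::::::::::::::::::::::::::
:::::::::---------=--::..:::::::::::::::::::::::::::::::::::::::::::::::::::
:::::::::---------=--::...::::::::::::::::::::::::::::::::::::::::::::::::::
:::::::::---------=---::...:::::::::::::::::::::::::........................
:::::::::---------=---::....::::..::::::::::::::::::::::::::::::::::::::::::
::::::::::------------:::..:::::::::::::::::::::::::::::::::::::::::::::::::
0.016 [[274.4, 195.4], [279.5, 187.6], [281.1, 187.5]]
0.024 [[274.5, 193.0], [279.6, 185.2], [281.2, 185.1]]
0.032 [[274.6, 190.5], [279.7, 182.7], [281.4, 182.6]]
0.036 [[274.6, 189.3], [279.8, 181.5], [281.5, 181.4]]
```

```bash
python3 - <<'E'
from t import *
from scipy.spatial.transform import Rotation as R
s=robot.get_state();k,D,T=K('wrist')
def M(p,q):
    m=np.eye(4);m[:3,:3]=R.from_quat(q).as_matrix();m[:3,3]=p;return m
Tg=T;Tf=M([.5355,.0261,.1959],[-.114,.993,-.002,-.001])@np.linalg.inv(M(s['tcp_pos'],s['orientation']))@T
def tri(uf,ug):
    a=ray('',[uf],0,(k,D,Tf))[0];b=ray('',[ug],0,(k,D,Tg))[0];o1,o2=Tf[:3,3],Tg[:3,3]
    d1,d2=a-o1,b-o2;A=np.c_[d1,-d2];t=np.linalg.lstsq(A,o2-o1,rcond=None)[0]
    p,q=o1+t[0]*d1,o2+t[1]*d2;return ((p+q)/2*1e3).round(1),round(1e3*np.linalg.norm(p-q),1)
print('hole',tri((256.5,76),(171.5,43)))
# deck-level reference: slot far-end corners by edges in both images
for f in('f','g'):
    g=cv2.cvtColor(cv2.imread(f'pics/{f}_wrist.png'),cv2.COLOR_BGR2HSV);
    c=(256,125) if f=='f' else None
    Tc=Tf if f=='f' else Tg
    for x in(125,140):
        l,r=[proj('',[[*world(x,y),.036]],(k,D,Tc))[0] for y in(-26,26)]
        row=int(round(l[1])); a,b=int(l[0])-14,int(r[0])+14
        print(f,x,l.round(1),r.round(1),row,a,' '.join(str(v) for v in g[row,a:a+24,2]),'|',b-24,' '.join(str(v) for v in g[row,b-24:b,2]))
E
```

```text
hole (array([552.2, -60. ,  31.1]), np.float64(0.1))
f 125 [226.7 120.1] [285.  120.5] 120 212 251 251 251 251 251 251 251 251 251 251 253 255 199 152 146 112 111 151 150 146 141 142 144 143 | 275 141 140 141 141 141 144 143 198 255 253 251 251 251 251 251 251 251 251 251 251 251 251 251 251
f 140 [227.  136.9] [284.5 137.4] 137 212 251 251 251 251 251 251 250 250 251 251 252 255 230 149 146 109 111 112 112 112 110 111 112 113 | 274 113 113 113 113 113 127 137 154 255 255 252 251 251 251 251 251 251 251 251 251 251 251 251 251
g 125 [142.9  89.1] [202.3  88.7] 89 128 251 251 251 251 251 251 250 251 251 251 253 255 235 141 152 154 154 155 153 154 156 137 112 109 | 192 144 144 145 145 146 144 134 190 254 254 252 251 251 251 251 251 251 251 251 251 251 251 252 251
g 140 [144.3 106.6] [202.9 106.3] 107 130 251 251 251 251 251 250 250 251 251 252 255 239 161 149 153 154 154 153 154 154 160 104 109 110 | 192 117 117 118 119 119 120 115 97 255 255 252 251 251 251 251 251 251 251 251 251 252 251 252 251
```

step_arm(
  plan=[
    [[0.14,20,50,-10,0],[0.14,20,55,-10,0],[0.14,20,55,0,0],[0.14,0,50,0,0],[0.14,0,0,0,0]],
  ],
)

```text
time_s: 19.77
tcp_pos: [0.3545, 0.2324, 0.2138]
orientation: [-0.107, 0.994, -0.003, -0.003]
contact_force: [0.6, -1.0, -0.6]
finger_gap: 0.0119
```

```bash
python3 - <<'E'
from t import *
st()
for n in('top','scene'):
    a=cv2.imread(f'pics/{n}0.png');b=snap(n,f'end_{n}.png')[:,:,::-1]
    d=(cv2.GaussianBlur(cv2.absdiff(a,b),(3,3),0).max(2)>45).astype(np.uint8)
    for c in cv2.findContours(d,0,2)[0]:
        if cv2.contourArea(c)>6:print(n,cv2.boundingRect(c))
b=cv2.imread('pics/end_top.png')[:,:,::-1].copy()
for p in disks(b,K('top'),'top',amin=40,amax=300):print(*p)
E
```

```text
t 19.775 tray [415.7 128.8] z 213.8 head-tray -0.4 gap 0.011869944110334889 F [ 0.6 -1.  -0.6]
top (181, 375, 24, 9)
top (215, 353, 132, 31)
top (296, 338, 18, 11)
top (280, 337, 19, 14)
top (285, 299, 66, 47)
top (371, 279, 141, 105)
top (0, 275, 119, 109)
top (358, 265, 8, 8)
top (225, 261, 19, 10)
top (218, 250, 159, 53)
top (298, 224, 13, 11)
top (236, 217, 16, 12)
top (291, 206, 14, 11)
top (278, 187, 13, 11)
scene (226, 197, 14, 10)
scene (276, 180, 17, 10)
scene (215, 180, 14, 10)
scene (213, 166, 13, 9)
scene (285, 46, 10, 21)
scene (285, 24, 6, 18)
scene (410, 0, 52, 81)
scene (333, 0, 42, 84)
scene (301, 0, 11, 15)
scene (96, 0, 43, 23)
[240.2 247.9] 4.3 [114.1  66.1] [ 0.482 -0.048  0.044]
[202.2 247. ] 6.3 [214.3  41. ] [0.4844 0.0552 0.044 ]
[258. 245.] 17.5 [65.6 69.1] [ 0.4897 -0.0961  0.044 ]
[244.3 223.4] 7.6 [88.9  3.8] [ 0.5483 -0.0589  0.044 ]
[378.5 214.7] 8.6 [-273.6   64. ] [ 0.5692 -0.4258  0.044 ]
[202.7 210.4] 5.0 [192.5 -56.3] [0.5842 0.0554 0.044 ]
[247.5 194. ] 16.6 [ 62.7 -73.1] [ 0.629  -0.0677  0.044 ]
[418.5 143.5] 33.8 [-442.4 -104.5] [ 0.7707 -0.5535  0.044 ]
```

```bash
python3 -c "
from plant import robot
print(robot.job_done())"
```

```text
the job is handed in; nothing more can be done
None
```

All three pads were swept through the gate with the fingertips, one at a time, and are down in the slot. The job was handed in at about 20 s of the 58 s allowed.

**How:** I used two nearly shut fingertips as a cradle behind each pad. The middle pad went straight through. The two outer ones were pushed diagonally to the gate's axis, then straight through.

**Last checks:**
- **Before/after pictures (top and scene):** the three pad spots on the deck are empty and grey shows only in the slot. The tube, can, coupler, binding post, socket and look-alikes show no change. The other differences are the arm and its shadow.
- **Forces:** the readings printed at the end of each move stayed around 1 N, up to about 4 N once while settling.
- **Pile height:** two wrist views put the face of the top pad about 31 mm above the desk, against 36 mm for the deck. That fits three pads lying flat, overlapping, near the gate end. It is below deck level, but only by about 4–5 mm.

**What disagreed or could not be checked:**
- **Pile height by a second method:** the top pad's apparent width suggested about 24 mm instead of 31. Both are below the deck.
- **Third pad:** only two pads can be seen in the pile. I infer the third lies under them from the stack height and the empty deck.
- **Tray position:** my first estimate was about 5–7 mm off. I corrected it from a second wrist view before sweeping the second pad.
- **Pictures:** I had viewed the allowed 12, so the final checks were made on image numbers only.

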